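# Clamp a steel angle in the welding fixture

## Task

Lift the steel angle out of the stock tray, set it down on the bench and roll it over there so that it lies on its long leg with the short leg standing, let go, and take it again by the short leg. The toggle clamp on the welding fixture may be open or shut: feel for its handle and throw it open if it is shut, then lay the angle on the fixture plate with its long leg towards the clamp, pushed fully home against both lugs and the end stop, and let go. Finally throw the clamp handle over so that its pad presses the long leg down with the angle still home, and leave the pipe, the plate and the hammer where they are.

Things in the scene. Friction and masses are not known exactly. Their poses are not given: they have to be found in the camera images.
- angle_mid (a point): Centre of the steel angle's bounding box. L-section 100 mm long, legs 60 (long) and 40 mm (short), 5 mm thick, about 0.4 kg; starts in the tray, long leg upright. Axes: y along its length, z along the long leg away from the heel, x along the short leg away from the heel. Long leg: x -20 to -15, z -30 to +30 mm; short leg: z -30 to -25, x -20 to +20 mm.
- angle: The same angle; origin: middle of the heel's outer edge. At the start z is up. Pushing the top of the long leg outwards (away from the short leg) tips it over the heel; it balances at about 26 degrees, then falls by itself. Rolled over, x is up, z is level and angle_mid is 20 mm above what it lies on.
- tray: Fixed open grey tray, 150 x 180 mm, 26 mm high, floor and walls 5 mm thick. Origin: centre of its underside; x across, y along its 180 mm, z up. It holds the angle at the start. It stands left or right of the robot, the fixture on the other side; the bench between them is clear.
- fixture: Fixed welding fixture: dark steel plate 240 (x) x 150 (y) x 12 mm thick on the bench, with two lugs, an end stop and the toggle clamp. Origin: centre of its underside; x level towards the clamp, z up.
- nest (a point): Fixed point of the fixture where angle_mid is when home, 20 mm above the plate's top; axes as the fixture. Home, the angle's own x points up, its z (long leg) along the fixture's +x, its y along the fixture's -y or +y as that requires; the short leg's outer face is flat against both lugs, one end against the end stop.
- lugs (a point): Fixed point midway between the two lugs, in the plane of their stop faces (which look to the fixture's +x), 30 mm to -x of nest, 9 mm above the plate. The lugs stand 40 mm either side of it in y, each 16 mm wide and 18 mm high above the plate; the 64 mm gap between them leaves room for a finger.
- end_stop (a point): Fixed point on the end stop's face, which looks to the fixture's -y; 50 mm to +y of nest. The stop is 30 mm wide (x) and 18 mm high above the plate.
- clamp: The toggle clamp: a fixed mast and the lever it carries. Origin on the plate's top below the hinge, axes as the fixture. The lever is one rigid piece: a hold-down arm with a round pad (18 mm) 70 mm from the hinge, and a handle ending in a cross-bar grip along y, 16 mm thick, 54 mm long. Whether it starts open or shut is not reported: feel for the grip or look.
- clamp_hinge (a point): Fixed point on the lever's hinge axis (y), 35 mm above the plate, 82 mm to +x of nest; the grip's axis is 110 mm from it. An over-centre spring drives the lever to the nearer end with up to 0.7 N m: some 7 to 12 N at the grip starts it; it balances half-way (handle leaning about 6 degrees to +x), then snaps over by itself, pressing the pad down if towards shut.
- grip_shut (a point): Fixed point: where the centre of the handle's cross-bar is when the clamp is shut (arm level over the plate, handle leaning 40 degrees from vertical to the fixture's -x). Shut, the pad is 1 mm above the bare plate, so nothing goes under it.
- grip_open (a point): Fixed point: where the centre of the handle's cross-bar is when the clamp is open (lever turned 1.6 rad, arm upright, handle leaning 52 degrees from vertical to the fixture's +x).  The lever never rests half-way: in the first second or so it may still be swinging to one end, open or shut.
- pipe: Bystander: upright pipe offcut, diameter 76 mm, 60 mm high, origin centre of underside.
- plate: Bystander: flat plate offcut 100 x 80 x 8 mm, origin centre of underside.
- hammer: Bystander: hammer lying on the bench, about 260 mm long, origin near its middle.
Things that resemble listed ones, but are neither listed nor needed, are in the scene too. What is shaped like the angle but brown or red is not meant.

How it is judged (in metres and radians):
On the way, in this order (a step that is already met when the one before it is completed fails the run):
1. the angle lies on the bench, rolled onto its long leg with the short leg up, let go (height (world z) of angle_mid below 0.0225 m and angle between angle_mid's own x axis and vertical below 0.08 rad and contact force between the fingers and angle below 0.1 N and linear speed of angle below 0.02 m/s), for 0.2 s.
2. the angle lies home in the fixture, let go, with the clamp not pressing yet (x of angle_mid in the frame of nest between -0.002 and 0.002 m and y of angle_mid in the frame of nest between -0.002 and 0.002 m and z of angle_mid in the frame of nest between -0.002 and 0.002 m and angle between angle_mid's own x axis and vertical below 0.05 rad and angle between the y axis of angle_mid and the y axis of nest, either way round below 0.04 rad and contact force between the fingers and angle below 0.1 N and contact force between clamp and angle below 0.5 N), for 0.2 s.
At the end, for the whole second after the job is handed in: The angle lies on its long leg on the fixture plate, within 2 mm of touching both lugs and the end stop and of lying on the plate, within 0.04 rad of square, at rest and let go, and the clamp's pad presses it with more than 4 N (x of angle_mid in the frame of nest between -0.002 and 0.002 m and y of angle_mid in the frame of nest between -0.002 and 0.002 m and z of angle_mid in the frame of nest between -0.002 and 0.002 m and angle between angle_mid's own x axis and vertical below 0.05 rad and angle between the y axis of angle_mid and the y axis of nest, either way round below 0.04 rad and contact force between the fingers and angle below 0.1 N and linear speed of angle below 0.01 m/s and contact force between clamp and angle above 4 N).
It fails at once if the pipe is moved more than 30 mm (distance of pipe from where it was at the start of the episode above 0.03 m).
It fails at once if the plate is moved more than 30 mm (distance of plate from where it was at the start of the episode above 0.03 m).
It fails at once if the hammer is moved more than 30 mm (distance of hammer from where it was at the start of the episode above 0.03 m).
It also fails if it takes over 72 s, if anything falls off the work surface, if the arm or the gripper's body presses on something with over 40 N, if the wrist force passes 120 N, or if a joint passes its speed limit or range.

## Robot

A 6-joint arm with a two-finger parallel gripper is mounted at the origin on the work surface. World frame = base frame: x ahead of the robot, y to its left, z up, the work surface at z = 0. Lengths are in m, angles in degrees, forces in N, time in s.
With the tool pointing down it reaches from about 0.4 to 0.825 m from the base axis. Payload 7 kg.
Tool frame: the origin (TCP) lies midway between the tips of the shut fingers; the grasp point (between the pads) lies 19 mm behind it; z points along the fingers, y is the line along which they close (so a half turn about z gives the same grasp; the last joint's range is limited). The gripper opens to 88 mm and grips with 3 to 60 N. Pads are 19 mm wide; open, the fingers measure 130 mm over their backs; the gripper's body (78 mm by 193 mm) begins 47 mm behind the grasp point.
Start: joints at [-49.383, 20.546, 0.682, 0, -70.136, -16.507], TCP at [0.276, -0.616, 0.227] pointing down, gripper open.
Joint ranges: [-176.03, 176.03], [-82.01, 121.73], [-58.28, 71.71], [-173.87, 95.51], [-174.79, -0.11], [-173.66, 173.66]. Speed limits (degrees/s): [136.94, 136.94, 172.46, 180, 180, 180].

## Interface

Orientations are given as [roll, pitch, yaw] about the fixed x, y, z axes, in that order (R = Rz(yaw) Ry(pitch) Rx(roll)).
In Python, from plant import telemetry, viewer, workorder gives the robot as it stands. The module is installed in compiled form; this text tells all that it offers.
- The arm moves only by the tool carry_out, never from a script. Its argument "rows" is a list of rows, each a list of 6 numbers: the shift along the tool's x, y, z in m, then the turn, a rotation vector about the tool's x, y, z in rad. In form: [[tx, ty, tz, ax, ay, az], ...]. A call has 1 to 8 rows; each row is the pose to reach, as a shift and turn from the pose commanded when the call began, along the tool's axes at that moment; what a row does not reach only later rows make up. A row lasts 1/8 s, in which the tool goes at most 62.5 mm and 10.7 degrees, less where a joint would pass 70% of its speed; a pose out of reach is approached as far as the arm can. A call with a gripper value outside its range is refused whole. "grip" is the gripper's target within -1 to 1 (fully open at 1, half-way at 0, shut at -1), set as the call begins (left out, the last holds). The fingers move at their own pace and stop on an object; the grip force is fixed at half the most. Time passes only in rows, so rows that repeat a pose let the fingers close. It gives the time, the measured TCP pose, the force, the opening and the grip force at its end, in the units of the state.
- telemetry.get_obs(): the state, without advancing time (a new reading comes with each control period).
- viewer.snapshot(name): name is "scene" or "top" or "wrist"; returns the picture (384x512x3 uint8, red, green, blue); there is no depth.
- viewer.camera_info(name): a dict with "intrinsics" (3x3 intrinsics, pixels), "extrinsics" (4x4, takes a point from camera to world coordinates); the wrist camera has in their place "tool_from_camera" (4x4, takes a point from camera to tool coordinates, whose origin is the TCP and whose axes are the flange's). Camera axes: x right, y down, z forward; pixel columns grow to the right and rows downward; lengths in m; the calibration is good to about 2 mm. A picture is of the moment at which its call begins: read the wrist's pose just before it. camera_info takes no time and is no camera call.
- workorder.close_job(): hands the job in; it is judged then, once.
The state is a dict: "clock": time; "joint_pos": joint angles; "qvel": joint speeds; "tau": joint torques, N m; "tool_pos": TCP position; "orientation": TCP orientation; "force": force on the tool from outside, world axes, zero at the start; "moment": the same for the moment, N m; "opening": finger opening in m; "gripper_force": force on a finger pad.
Only numpy, scipy, OpenCV 4.12 (cv2) and the standard library are available. Lean on these libraries where they do the work, as an engineer would, in place of code of your own. Each camera call takes 0.05 s, during which the arm holds its last target. There are 200 camera calls.

## Working session

There is one attempt and no reset: what is moved stays moved. The work goes in short steps, Python scripts to look and compute and a tool call to move; the robot and the scene stay as the last step left them, time stands still between calls to the robot, and variables do not carry over. Pictures are saved under pics/ and viewed, at most 10 in all, crops included, and the job is handed in when it is done.

Besides the shell and the picture viewer there is one more tool, called after "Emit:" in YAML: its name, and indented under it one key for each argument. carry_out: Moves the arm, as the interface text tells. Its arguments: {"type":"object","properties":{"rows":{"type":"array"},"grip":{"type":"number"}},"required":["rows"]}

```bash
mkdir -p pics; ls; python3 - <<'E'
from plant import telemetry, viewer
import cv2, numpy as np
print(telemetry.get_obs())
for n in ("scene","top"):
    im=viewer.snapshot(n); cv2.imwrite(f"pics/{n}0.png",im[:,:,::-1])
    print(n,viewer.camera_info(n))
print(viewer.camera_info("wrist"))
a=cv2.imread("pics/scene0.png");b=cv2.imread("pics/top0.png")
E
```

```text
pics
{'clock': 0.0, 'joint_pos': array([-4.93825298e+01,  2.05919117e+01,  6.31627145e-01, -1.87005587e-02,
       -7.01342261e+01, -1.65066413e+01]), 'qvel': array([-0.03941572, -0.02526694, -0.03112411,  0.05227545,  0.08013862,
        0.09703662]), 'tau': array([-2.27573255e-04, -5.82712948e+01,  2.93055761e+01,  6.99759588e+00,
        6.57204859e-03, -1.75033047e-04]), 'tool_pos': array([ 0.27549992, -0.61567579,  0.22560545]), 'orientation': array([ 1.79904389e+02, -1.00004579e-02, -1.55895532e+02]), 'force': array([-0.76081595, -0.43279609, -0.07442026]), 'moment': array([ 0.04375274, -0.00868234,  0.02090948]), 'gripper_force': 0.0, 'opening': 0.08791510768317295}
scene {'intrinsics': array([[454.29137805,   0.        , 259.14953687],
       [  0.        , 454.29137805, 197.5926877 ],
       [  0.        ,   0.        ,   1.        ]]), 'extrinsics': array([[ 0.82546893,  0.45530695, -0.33361149,  0.95107875],
       [ 0.56442804, -0.67075059,  0.48115968, -0.61676678],
       [-0.00469476, -0.58548204, -0.81067178,  1.1687209 ],
       [ 0.        ,  0.        ,  0.        
[... 283 characters left out ...]
251,  0.00118021,  0.0139134 ,  0.01116213],
       [-0.01391147, -0.17002501, -0.98534155,  0.97913796],
       [ 0.        ,  0.        ,  0.        ,  1.        ]])}
{'intrinsics': array([[269.72207383,   0.        , 253.98209856],
       [  0.        , 269.72207383, 190.84655149],
       [  0.        ,   0.        ,   1.        ]]), 'tool_from_camera': array([[ 4.46605562e-04, -9.64492649e-01, -2.64109315e-01,
         7.12574369e-02],
       [ 9.99999579e-01,  6.42544084e-04, -6.55500061e-04,
        -2.81347063e-04],
       [ 8.01926868e-04, -2.64108911e-01,  9.64492530e-01,
        -1.58491577e-01],
       [ 0.00000000e+00,  0.00000000e+00,  0.00000000e+00,
         1.00000000e+00]])}
```

View pics/scene0.png

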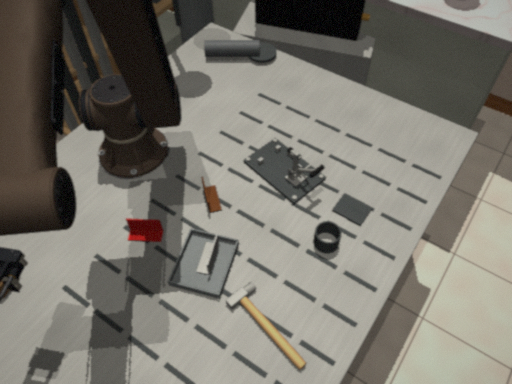

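View pics/top0.png

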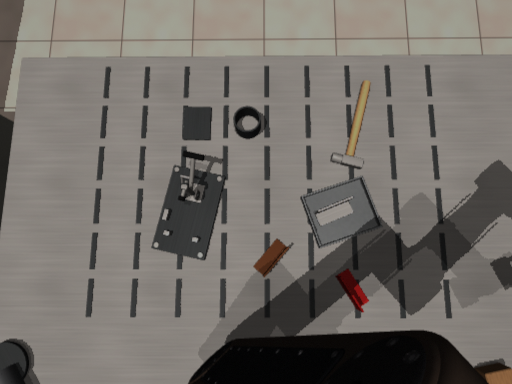

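The scene view shows the tray at (205,263) with a light grey angle in it at (208,255). Also in it: a red angle-like thing (146,230), a brown one (211,198), the fixture (285,170), plate offcut (352,208), pipe (327,237) and hammer (265,325).

Candidates in the top view are the light grey angle in the tray at (335,212), the brown one at (270,257) and the red one at (350,290). By the description I choose the grey one in the tray. The clamp's cross-bar is at (194,156), about 87 mm beyond the hinge, so the clamp looks open. I'll check the choice in one close crop.

```bash
python3 - <<'E'
import cv2,numpy as np
from plant import viewer
b=viewer.snapshot("top")[:,:,::-1]; s=viewer.snapshot("scene")[:,:,::-1]
f=lambda im,x,y,w,h,k:cv2.resize(im[y:y+h,x:x+w],None,fx=k,fy=k,interpolation=cv2.INTER_CUBIC)
t=np.hstack([f(b,145,145,100,75*4//3+20,4),f(b,295,170,100,120,4)])
u=np.hstack([f(s,235,130,100,30*3,4)[:110*4],f(s,160,220,100,90,4)])
cv2.imwrite("pics/c1.png",t); cv2.imwrite("pics/c2.png",u)
E
```

```text
(no output)
```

View pics/c1.png

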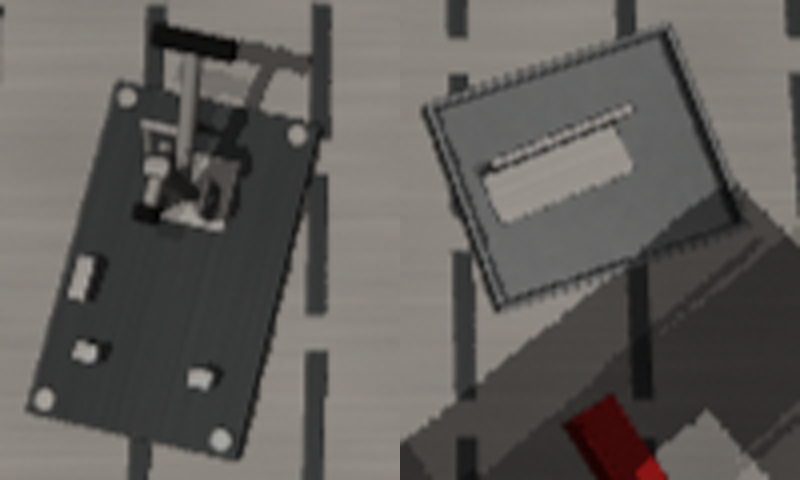

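View pics/c2.png

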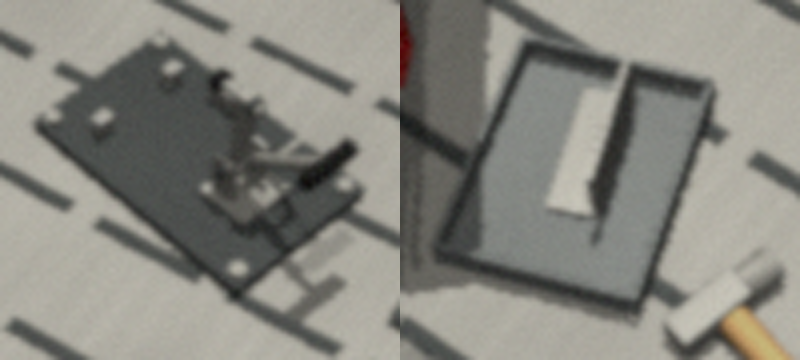

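The crops confirm the choice. The grey angle's upright long leg has its top edge from (488,165) to (632,108) in c1, on the side away from the robot, and its short leg lies toward the robot. The clamp's bar hangs past the plate's far edge, at c1 (193,41), with the arm upright, so it is open. Now the positions.

```bash
cat > h.py <<'E'
import numpy as np, cv2
from scipy.spatial.transform import Rotation as Ro
from plant import telemetry, viewer
def pose():
    o=telemetry.get_obs(); return np.array(o["tool_pos"]),Ro.from_euler("xyz",o["orientation"],degrees=True),o
def cam(n,p=None):
    c=viewer.camera_info(n)
    if n!="wrist": return c["intrinsics"],c["extrinsics"]
    T=np.eye(4);T[:3,:3]=p[1].as_matrix();T[:3,3]=p[0]
    return c["intrinsics"],T@c["tool_from_camera"]
def ray(n,px,p=None):
    K,E=cam(n,p); px=np.atleast_2d(px)
    d=np.c_[px,np.ones(len(px))]@np.linalg.inv(K).T@E[:3,:3].T
    return E[:3,3],d
def onz(n,px,z,p=None):
    o,d=ray(n,px,p); return o+d*((z-o[2])/d[:,2])[:,None]
def tri(a,b):
    (o1,d1),(o2,d2)=a,b; d1=d1[0];d2=d2[0]
    s=np.linalg.lstsq(np.c_[d1,-d2],o2-o1,rcond=None)[0]
    p,q=o1+s[0]*d1,o2+s[1]*d2; return (p+q)/2,np.linalg.norm(p-q)
def go(pos,rpy):
    """shift and turn in tool axes from the present pose to a world pose; rows needed"""
    p,R,_=pose(); R2=Ro.from_euler("xyz",rpy,degrees=True)
    t=R.inv().apply(np.array(pos)-p); a=(R.inv()*R2).as_rotvec()
    print("row",np.round(t,4),np.round(a,4),"rows>=",max(np.linalg.norm(t)/.0625,np.degrees(np.linalg.norm(a))/10.7).round(1))
E
python3 - <<'E'
from h import *
np.set_printoptions(precision=4,suppress=True)
L=lambda u:np.array(u)/4+[145,145]
A=lambda u:(np.array(u)-[400,0])/4+[295,170]
S=lambda u:np.array(u)/4+[235,130]
c=onz("top",L([[115,82],[322,130],[240,460],[25,410]]),.012)
print(c,"sides",np.linalg.norm(c-np.roll(c,-1,0),axis=1),"ctr",c.mean(0))
print("lugs,stop",onz("top",L([[88,350],[201,376],[85,275]]),.030))
e=onz("top",A([[488,165],[632,108]]),.065);print("legtop",e,np.linalg.norm(e[0]-e[1]))
print("pad",tri(ray("top",L([147,212])),ray("scene",S([218,82]))))
print("grip",tri(ray("top",L([193,41])),ray("scene",S([328,165]))))
t=onz("top",A([[425,107],[667,28],[740,222],[498,310]]),.026);print("tray",t.mean(0),np.linalg.norm(t-np.roll(t,-1,0),axis=1))
print("pipe,plate,hammerhead",onz("top",[[248,122],[197,123],[347,160]],.03))
E
```

```text
[[0.602  0.2631 0.012 ]
 [0.5669 0.1155 0.012 ]
 [0.3386 0.1672 0.012 ]
 [0.3719 0.3151 0.012 ]] sides [0.1518 0.2341 0.1516 0.2359] ctr [0.4699 0.2152 0.012 ]
lugs,stop [[0.4116 0.2689 0.03  ]
 [0.3942 0.192  0.03  ]
 [0.4624 0.2733 0.03  ]]
legtop [[ 0.4647 -0.1306  0.065 ]
 [ 0.5023 -0.2258  0.065 ]] 0.102332057259487
pad (array([0.4923, 0.2133, 0.111 ]), np.float64(0.0011542496347587252))
grip (array([0.6038, 0.1888, 0.1104]), np.float64(0.0007181453799934159))
tray [ 0.4692 -0.2007  0.026 ] [0.1766 0.1403 0.1744 0.1449]
pipe,plate,hammerhead [[ 0.7239  0.0523  0.03  ]
 [ 0.7216  0.1973  0.03  ]
 [ 0.6119 -0.223   0.03  ]]
```

```bash
python3 -c "
from h import *
go([.4835,-.178,.19],[180,0,-68.4])"
```

```text
row [-0.3686  0.3147  0.0363] [ 9.0000e-04  7.0000e-04 -1.5271e+00] rows>= 8.2
```

Emit:
carry_out:
  rows:
    - [-0.3686, 0.3147, 0.0363, 0, 0, -1.527]
    - [-0.3686, 0.3147, 0.0363, 0, 0, -1.527]
    - [-0.3686, 0.3147, 0.0363, 0, 0, -1.527]
    - [-0.3686, 0.3147, 0.0363, 0, 0, -1.527]
    - [-0.3686, 0.3147, 0.0363, 0, 0, -1.527]
    - [-0.3686, 0.3147, 0.0363, 0, 0, -1.527]
    - [-0.3686, 0.3147, 0.0363, 0, 0, -1.527]
    - [-0.3686, 0.3147, 0.0363, 0, 0, -1.527]
  grip: 1

```text
clock: 1.2
tool_pos: [0.4843, -0.176, 0.1903]
orientation: [-180.0, -0.0, -69.5]
force: [0.8, -0.8, -0.2]
opening: 0.0878
gripper_force: 0.0
```

```bash
python3 -c "
from h import *
go([.4835,-.178,.19],[180,0,-68.4])"
```

```text
row [0.0016 0.0014 0.0003] [-0.0005 -0.0001 -0.0196] rows>= 0.1
```

```bash
python3 - <<'E'
from h import *
np.set_printoptions(precision=4,suppress=True)
p=pose(); im=viewer.snapshot("wrist"); cv2.imwrite("pics/w1.png",im[:,:,::-1])
g=im.astype(int)
m=((g.min(2)>130)&(g.max(2)-g.min(2)<30)).astype(np.uint8)
n,l,s,c=cv2.connectedComponentsWithStats(m)
for i in range(1,n):
    if s[i,4]>150: print(s[i],c[i],onz("wrist",c[i],.065,p))
E
```

```text
[    0     0   512   244 78873] [254.8702  98.5423] [[ 0.5145 -0.26    0.065 ]]
[251  87  26  24 513] [264.5614  99.0663] [[ 0.5053 -0.2629  0.065 ]]
[303  88  28  55 928] [319.5765 115.5614] [[ 0.4474 -0.2677  0.065 ]]
[222 116  54   8 351] [248.6439 119.4843] [[ 0.5134 -0.2389  0.065 ]]
[219 127  30  13 304] [234.4638 132.2829] [[ 0.5226 -0.2218  0.065 ]]
[ 249  127   35   40 1133] [265.6364 145.3274] [[ 0.4878 -0.2206  0.065 ]]
[265 173  12  29 207] [271.4589 186.2947] [[ 0.4659 -0.1818  0.065 ]]
[ 185  208  130   36 2163] [236.3555 232.8243] [[ 0.4834 -0.1168  0.065 ]]
[ 152  269   77   32 1277] [188.8872 290.8293] [[ 0.5119 -0.0248  0.065 ]]
[ 185  268  161   25 2657] [274.0836 278.0726] [[ 0.4215 -0.0774  0.065 ]]
[353 356  18  21 286] [361.8531 367.028 ] [[0.263  0.0065 0.065 ]]
```

View pics/w1.png

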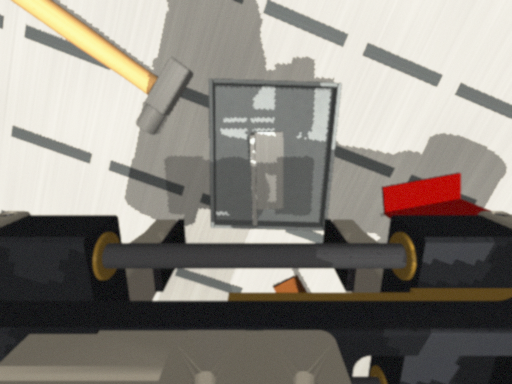

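The wrist view shows the tray centred near (272,152). The angle's long-leg top edge is a thin line from about (251,132) to (254,222), with the short leg to its right (267,165), toward the robot. The red lookalike is at (422,193).

```bash
python3 - <<'E'
from h import *
np.set_printoptions(precision=4,suppress=True)
p=pose(); e=onz("wrist",[[251.5,132],[254.,222]],.065,p)
d=e[1]-e[0]; print(e,np.linalg.norm(d),"outward",np.degrees(np.arctan2(d[1],d[0]))-90, e.mean(0))
a=np.degrees(np.arctan2(d[1],d[0]))-90
c=e.mean(0)
go([c[0],c[1],.032],[180,0,a-90])
E
```

```text
[[ 0.509  -0.2249  0.065 ]
 [ 0.4709 -0.1335  0.065 ]] 0.09906805706070192 outward 22.59703954620778 [ 0.4899 -0.1792  0.065 ]
row [ 0.0071 -0.001   0.1579] [-0.0014  0.0002 -0.0264] rows>= 2.5
```

Emit:
carry_out:
  rows:
    - [0.007, -0.001, 0.05, 0, 0, -0.026]
    - [0.007, -0.001, 0.1, 0, 0, -0.026]
    - [0.007, -0.001, 0.14, 0, 0, -0.026]
    - [0.007, -0.001, 0.158, 0, 0, -0.026]
    - [0.007, -0.001, 0.158, 0, 0, -0.026]

```text
clock: 1.88
tool_pos: [0.4858, -0.1846, 0.0309]
orientation: [179.8, 0.1, -68.5]
force: [-0.0, -0.0, 0.6]
opening: 0.0878
gripper_force: 0.0
```

Emit:
carry_out:
  rows:
    - [0, 0, 0, 0, 0, 0]
    - [0, 0, 0, 0, 0, 0]
    - [0, 0, 0, 0, 0, 0]
    - [0, 0, 0, 0, 0, 0]
    - [0, 0, 0, 0, 0, 0]
    - [0, 0, 0, 0, 0, 0]
  grip: -1

```text
clock: 2.62
tool_pos: [0.4869, -0.1845, 0.0323]
orientation: [-180.0, 0.0, -68.5]
force: [-0.6, -0.2, 0.5]
opening: 0.0329
gripper_force: 0.0
```

Emit:
carry_out:
  rows:
    - [0, 0, 0, 0, 0, 0]
    - [0, 0, 0, 0, 0, 0]
    - [0, 0, 0, 0, 0, 0]
    - [0, 0, 0, 0, 0, 0]
    - [0, 0, 0, 0, 0, 0]
    - [0, 0, 0, 0, 0, 0]

```text
clock: 3.38
tool_pos: [0.4871, -0.1845, 0.0323]
orientation: [-180.0, -0.0, -68.5]
force: [1.6, 0.0, -0.9]
opening: 0.005
gripper_force: 30.0
```

Emit:
carry_out:
  rows:
    - [0, 0, -0.05, 0, 0, 0]
    - [0, 0, -0.1, 0, 0, 0]
    - [0, 0, -0.1, 0, 0, 0]

```text
clock: 3.75
tool_pos: [0.489, -0.1847, 0.1358]
orientation: [-179.7, -0.2, -68.4]
force: [0.3, -0.1, -3.1]
opening: 0.0047
gripper_force: 30.0
```

```bash
python3 -c "
from h import *
go([.53,-.01,.06],[180,0,-90])
go([.53,-.01,.029],[180,0,-90])"
```

```text
row [-0.1476 -0.1019  0.076 ] [-0.0064 -0.0016  0.3763] rows>= 3.1
row [-0.1477 -0.1017  0.107 ] [-0.0064 -0.0016  0.3763] rows>= 3.3
```

Emit:
carry_out:
  rows:
    - [-0.05, -0.034, 0, 0, 0, 0.13]
    - [-0.1, -0.068, 0, 0, 0, 0.26]
    - [-0.1476, -0.102, 0.03, 0, 0, 0.376]
    - [-0.1476, -0.102, 0.07, 0, 0, 0.376]
    - [-0.1476, -0.102, 0.095, 0, 0, 0.376]
    - [-0.1476, -0.102, 0.1, 0, 0, 0.376]
    - [-0.1476, -0.102, 0.1, 0, 0, 0.376]

```text
clock: 4.62
tool_pos: [0.5273, -0.0101, 0.032]
orientation: [179.9, -0.0, -90.0]
force: [-0.1, 0.2, -2.3]
opening: 0.0047
gripper_force: 30.0
```

Emit:
carry_out:
  rows:
    - [0, 0, 0.003, 0, 0, 0]
    - [0, 0, 0.005, 0, 0, 0]
    - [0, 0, 0.005, 0, 0, 0]

```text
clock: 5.0
tool_pos: [0.5277, -0.0098, 0.0276]
orientation: [-180.0, 0.0, -90.0]
force: [0.1, 1.4, -2.5]
opening: 0.0049
gripper_force: 30.0
```

Emit:
carry_out:
  rows:
    - [0, 0, 0, 0, 0, 0]
    - [0, 0, 0, 0, 0, 0]
    - [0, 0, 0, 0, 0, 0]
    - [0, 0, 0, 0, 0, 0]
    - [0, 0, -0.01, 0, 0, 0]
    - [0, 0, -0.018, 0, 0, 0]
    - [0, 0, -0.018, 0, 0, 0]
    - [0, 0, -0.018, 0, 0, 0]
  grip: 1

```text
clock: 6.0
tool_pos: [0.5276, -0.0098, 0.0454]
orientation: [-180.0, 0.0, -90.0]
force: [-0.3, 0.6, 0.8]
opening: 0.0791
gripper_force: 0.0
```

Emit:
carry_out:
  rows:
    - [0, -0.018, 0, 0, 0, 0]
    - [0, -0.035, 0, 0, 0, 0]
    - [0, -0.04, 0, 0, 0, 0]
    - [0, -0.046, 0, 0, 0, 0]
    - [0, -0.052, 0, 0, 0, 0]
    - [0, -0.058, 0, 0, 0, 0]
    - [0, -0.064, 0, 0, 0, 0]
    - [0, -0.068, 0, 0, 0, 0]

```text
clock: 7.0
tool_pos: [0.5961, -0.0097, 0.0453]
orientation: [-180.0, 0.0, -90.0]
force: [-0.8, -0.2, 0.5]
opening: 0.0879
gripper_force: 0.0
```

Emit:
carry_out:
  rows:
    - [0, -0.004, 0, 0, 0, 0]
    - [0, -0.008, 0, 0, 0, 0]
    - [0, -0.008, 0, 0, 0, 0]
    - [0, -0.008, 0, 0, 0, 0]
    - [0, 0.01, 0, 0, 0, 0]
    - [0, 0.01, -0.04, 0, 0, 0]
    - [0, 0.01, -0.09, 0, 0, 0]
    - [0, 0.01, -0.11, 0, 0, 0]

```text
clock: 8.0
tool_pos: [0.5868, -0.0096, 0.1586]
orientation: [-179.7, 0.0, -90.0]
force: [0.6, -0.2, -0.5]
opening: 0.0879
gripper_force: 0.0
```

```bash
python3 - <<'E'
from h import *
t=viewer.snapshot("top")[:,:,::-1]; p=pose(); print(p[2]["tool_pos"],p[2]["orientation"],p[2]["clock"]); w=viewer.snapshot("wrist")[:,:,::-1]
cv2.imwrite("pics/t2.png",np.hstack([cv2.resize(t[120:270,200:320],(384,480)),cv2.resize(w[80:272,160:326],(415,480))]))
np.savez("w2.npz",w=w,p=p[2]["tool_pos"],o=p[2]["orientation"])
E
```

```text
[ 0.58751948 -0.00950763  0.16034831] [-1.79631776e+02  5.74160134e-02 -8.99567476e+01] 8.05
```

View pics/t2.png

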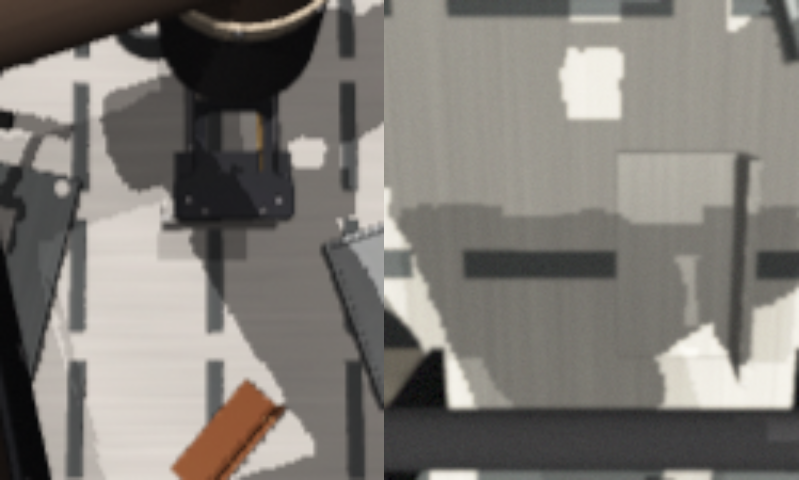

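The angle is rolled over. In the right half (wrist crop) the long leg lies at (617–735, 155–355) and the standing short leg is the dark strip with its top edge near u=752, rows 157–380.

```bash
python3 - <<'E'
from h import *
np.set_printoptions(precision=4,suppress=True)
d=np.load("w2.npz"); p=(d["p"],Ro.from_euler("xyz",d["o"],degrees=True))
f=lambda u:np.array([[160+(a-384)/2.5,80+b/2.5] for a,b in u])
print("long leg far edge",onz("wrist",f([[617,153],[615,355]]),.005,p))
print("inner bottom",onz("wrist",f([[735,155],[735,350]]),.005,p))
print("top outer/inner",onz("wrist",f([[760,160],[748,160],[745,378],[738,370]]),.04,p))
E
```

```text
long leg far edge [[ 0.5894 -0.0541  0.005 ]
 [ 0.5904  0.0452  0.005 ]]
inner bottom [[ 0.5353 -0.0533  0.005 ]
 [ 0.5308  0.0423  0.005 ]]
top outer/inner [[ 0.5307 -0.0544  0.04  ]
 [ 0.5356 -0.0544  0.04  ]
 [ 0.5319  0.0419  0.04  ]
 [ 0.5352  0.0381  0.04  ]]
```

```bash
python3 -c "
from h import *
go([.5325,-.0045,.017],[180,0,-90])"
```

```text
row [-0.0048  0.0553  0.1411] [-0.0052  0.0011  0.0004] rows>= 2.4
```

Emit:
carry_out:
  rows:
    - [-0.005, 0.055, 0, 0, 0, 0]
    - [-0.005, 0.055, 0.05, 0, 0, 0]
    - [-0.005, 0.055, 0.1, 0, 0, 0]
    - [-0.005, 0.055, 0.13, 0, 0, 0]
    - [-0.005, 0.055, 0.141, 0, 0, 0]
    - [-0.005, 0.055, 0.141, 0, 0, 0]
    - [-0.005, 0.055, 0.141, 0, 0, 0]

```text
clock: 8.98
tool_pos: [0.5314, -0.0046, 0.0153]
orientation: [-179.9, 0.0, -90.0]
force: [-0.2, 0.2, -0.1]
opening: 0.0873
gripper_force: 0.0
```

Emit:
carry_out:
  rows:
    - [0, 0, 0, 0, 0, 0]
    - [0, 0, 0, 0, 0, 0]
    - [0, 0, 0, 0, 0, 0]
    - [0, 0, 0, 0, 0, 0]
    - [0, 0, 0, 0, 0, 0]
    - [0, 0, 0, 0, 0, 0]
    - [0, 0, 0, 0, 0, 0]
    - [0, 0, 0, 0, 0, 0]
  grip: -1

```text
clock: 9.98
tool_pos: [0.5306, -0.0048, 0.0142]
orientation: [180.0, -0.0, -90.0]
force: [0.0, 0.4, -0.7]
opening: 0.0134
gripper_force: 0.0
```

Emit:
carry_out:
  rows:
    - [0, 0, 0, 0, 0, 0]
    - [0, 0, 0, 0, 0, 0]
    - [0, 0, 0, 0, 0, 0]
    - [0, 0, 0, 0, 0, 0]

```text
clock: 10.48
tool_pos: [0.5308, -0.0047, 0.0143]
orientation: [-180.0, 0.0, -90.0]
force: [1.9, 0.5, 0.5]
opening: 0.0051
gripper_force: 30.0
```

Emit:
carry_out:
  rows:
    - [0, 0, -0.06, 0, 0, 0]
    - [0, 0, -0.12, 0, 0, 0]
    - [0, 0, -0.18, 0, 0, 0]
    - [0, 0, -0.2, 0, 0, 0]
    - [0, 0, -0.2, 0, 0, 0]

```text
clock: 11.1
tool_pos: [0.5306, -0.0046, 0.2153]
orientation: [-179.9, 0.1, -90.0]
force: [-0.1, -0.1, -4.3]
opening: 0.0046
gripper_force: 30.0
```

```bash
python3 -c "
from h import *
go([.41,.19,.23],[180,0,-102.7])"
```

```text
row [-0.1946  0.1206 -0.0147] [-0.0018  0.0014  0.2215] rows>= 3.7
```

Emit:
carry_out:
  rows:
    - [-0.06, 0.04, -0.015, 0, 0, 0.1]
    - [-0.12, 0.08, -0.015, 0, 0, 0.2]
    - [-0.18, 0.115, -0.015, 0, 0, 0.2215]
    - [-0.1946, 0.1206, -0.015, 0, 0, 0.2215]
    - [-0.1946, 0.1206, -0.015, 0, 0, 0.2215]
    - [-0.1946, 0.1206, -0.015, 0, 0, 0.2215]

```text
clock: 11.85
tool_pos: [0.4092, 0.1892, 0.2276]
orientation: [179.9, -0.2, -102.6]
force: [1.0, 0.2, -3.0]
opening: 0.0048
gripper_force: 30.0
```

```bash
python3 - <<'E'
from h import *
p=pose(); print(p[2]["tool_pos"],p[2]["orientation"],p[2]["joint_pos"]); w=viewer.snapshot("wrist")[:,:,::-1]
cv2.imwrite("pics/w3.png",cv2.resize(w[0:270,80:440],(800,600)))
np.savez("w3.npz",w=w,p=p[2]["tool_pos"],o=p[2]["orientation"])
E
```

```text
[0.40916801 0.18924527 0.22761804] [ 1.79893022e+02 -1.53947876e-01 -1.02643950e+02] [ 4.99780833e+01 -1.09400683e+00 -2.59068658e+01 -2.66230234e-02
 -6.53730425e+01 -6.26110435e+01]
```

View pics/w3.png

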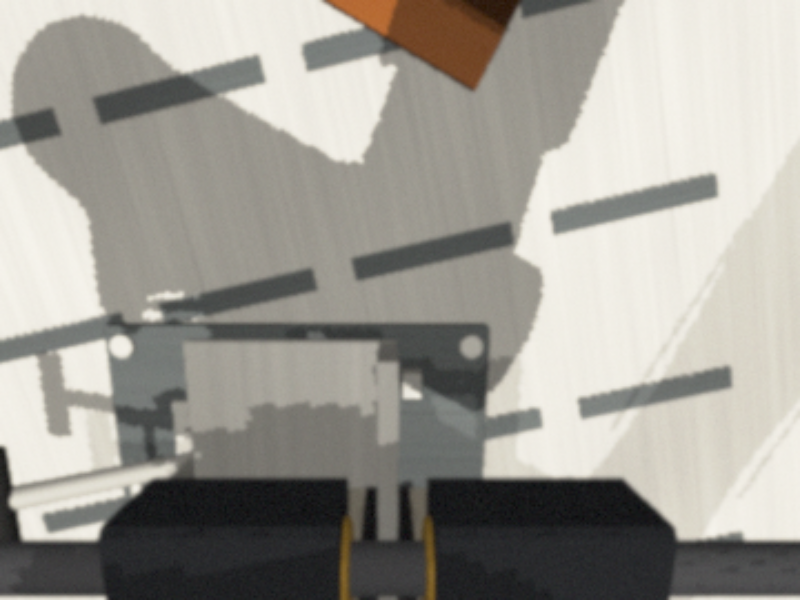

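The wrist view shows the fixture plate's -y half: bolts at crop (120,347) and (471,347), plate edge at v≈323, and the -y lug at (412,385), partly behind the held angle. The clamp arm and handle are at lower left.

```bash
python3 - <<'E'
from h import *
np.set_printoptions(precision=4,suppress=True)
d=np.load("w3.npz"); p=(d["p"],Ro.from_euler("xyz",d["o"],degrees=True))
f=lambda u:np.array([[80+a/2.2222,b/2.2222] for a,b in u])
b=onz("wrist",f([[120,347],[471,347]]),.012,p); v=b[0]-b[1]
a=np.degrees(np.arctan2(v[1],v[0])); print("bolts",b,np.linalg.norm(v),a)
x=np.array([np.cos(np.radians(a)),np.sin(np.radians(a))]);y=np.array([-x[1],x[0]])
e=onz("wrist",f([[300,323],[488,323]]),.012,p); print("edge",e)
c=b.mean(0)[:2]; c=c+y*(75-0+ (e[0][:2]-c)@y*1e3)/1e3; print("plate centre",c)
lug=onz("wrist",f([[412,385],[402,385]]),.030,p);print("lug",lug,[((l[:2]-c)@x,(l[:2]-c)@y) for l in lug])
# top view refs
for q in ([.4116,.2689],[.3942,.192],[.4624,.2733],[.6038,.1888],[.4923,.2133]): print(((np.array(q)-c)@x,(np.array(q)-c)@y))
E
```

```text
bolts [[0.5671 0.1336 0.012 ]
 [0.3531 0.1816 0.012 ]] 0.21933422979300668 -12.629891298077082
edge [[0.4536 0.1438 0.012 ]
 [0.3401 0.1693 0.012 ]]
plate centre [0.4733 0.2163]
lug [[0.3941 0.1935 0.03  ]
 [0.4    0.1921 0.03  ]] [(np.float64(-0.07224290437483098), np.float64(-0.03958216129507967)), (np.float64(-0.06619117934259681), np.float64(-0.039582720228274276))]
(np.float64(-0.07167175268748144), np.float64(0.03785007572711445))
(np.float64(-0.0718363561781728), np.float64(-0.040993712269726805))
(np.float64(-0.023063039591094944), np.float64(0.05325114747920949))
(np.float64(0.13339160313659976), np.float64(0.0017132510441645855))
(np.float64(0.01923260577006228), np.float64(0.0012406833062834622))
```

```bash
cat >> h.py <<'E'
A0=np.radians(-12.65); C=np.array([.4733,.2163])
X=np.array([np.cos(A0),np.sin(A0),0]);Y=np.array([-np.sin(A0),np.cos(A0),0])
NEST=np.r_[C,.032]+X*-.0355+Y*-.0005
def rot(t): return Ro.from_rotvec(-np.radians(t)*Y)*Ro.from_euler("xyz",[180,0,np.degrees(A0)-90],degrees=True)
def heel(dx,dy,dz,t,up=.0143):
    """TCP pose with heel edge dx from lug faces, angle dy from nest in y, heel dz over plate, tilt t"""
    R=rot(t); h=NEST+X*(dx-.030)+Y*dy+np.array([0,0,dz-.020])
    return h-R.apply([0,.0025,up]),R
def inN(P): d=np.array(P)-NEST; return np.array([d@X,d@Y,d[2]])
E
python3 - <<'E'
from h import *
for dz in(.13,.02,.004):
    P,R=heel(.005,-.006,dz,22); print(P.round(4),R.as_euler("xyz",degrees=True).round(2)); go(P,R.as_euler("xyz",degrees=True))
E
```

```text
[0.4099 0.2239 0.1562] [-158.     -0.   -102.65]
row [-0.0343  0.0073  0.0716] [ 0.3855 -0.0024 -0.0006] rows>= 2.1
[0.4099 0.2239 0.0462] [-158.     -0.   -102.65]
row [-0.0345  0.0071  0.1816] [ 0.3855 -0.0024 -0.0006] rows>= 3.0
[0.4099 0.2239 0.0302] [-158.     -0.   -102.65]
row [-0.0346  0.0071  0.1976] [ 0.3855 -0.0024 -0.0006] rows>= 3.2
```

Emit:
carry_out:
  rows:
    - [-0.034, 0.007, 0, 0.18, 0, 0]
    - [-0.034, 0.007, 0, 0.36, 0, 0]
    - [-0.034, 0.007, 0.02, 0.384, 0, 0]
    - [-0.034, 0.007, 0.07, 0.384, 0, 0]
    - [-0.034, 0.007, 0.07, 0.384, 0, 0]
    - [-0.034, 0.007, 0.07, 0.384, 0, 0]

```text
clock: 12.65
tool_pos: [0.4116, 0.2245, 0.1603]
orientation: [-158.0, -0.0, -102.8]
force: [0.4, 1.1, -2.0]
opening: 0.005
gripper_force: 30.0
```

```bash
python3 - <<'E'
from h import *
p=pose();print(p[2]["joint_pos"].round(1),p[2]["force"])
for dz in(.025,.006):
    P,R=heel(.006,-.006,dz,22);  go(P,R.as_euler("xyz",degrees=True))
E
```

```text
[  68.2   -3.8  -54.1   34.2  -41.3 -107.3] [ 0.37817055  1.11874565 -1.97221701]
row [0.001  0.0414 0.1009] [-0.0006 -0.0008 -0.0019] rows>= 1.7
row [0.001  0.0486 0.1185] [-0.0006 -0.0008 -0.0019] rows>= 2.0
```

```bash
python3 - <<'E'
from h import *
p=pose();print(p[0],p[2]["joint_pos"].round(1))
P,R=heel(.004,-.006,.05,16.5);  go(P,R.as_euler("xyz",degrees=True))
E
```

```text
[0.41160594 0.22445893 0.16030254] [  68.2   -3.8  -54.1   34.2  -41.3 -107.3]
row [0.001  0.0326 0.0773] [-0.0966 -0.0007 -0.002 ] rows>= 1.3
```

Emit:
carry_out:
  rows:
    - [0.001, 0, 0, -0.096, 0, -0.002]
    - [0.001, 0.016, 0.038, -0.096, 0, -0.002]
    - [0.001, 0.032, 0.077, -0.096, 0, -0.002]
    - [0.001, 0.032, 0.077, -0.096, 0, -0.002]
    - [0.001, 0.032, 0.077, -0.096, 0, -0.002]

```text
clock: 13.28
tool_pos: [0.4105, 0.2238, 0.0771]
orientation: [-163.4, -0.0, -102.6]
force: [0.4, -0.9, -2.9]
opening: 0.0048
gripper_force: 30.0
```

```bash
python3 - <<'E'
from h import *
p=pose();print(p[0],p[2]["joint_pos"].round(1),p[2]["force"].round(1))
P,R=heel(.004,-.006,.01,16.5);  go(P,R.as_euler("xyz",degrees=True))
P,R=heel(.004,-.006,.002,16.5);  go(P,R.as_euler("xyz",degrees=True))
E
```

```text
[0.41052337 0.22377771 0.07714896] [  62.2    4.5  -58.1   36.2  -27.8 -107.1] [ 0.4 -0.9 -2.9]
row [0.     0.0119 0.039 ] [-0.0011 -0.0001  0.0003] rows>= 0.7
row [0.     0.0142 0.0466] [-0.0011 -0.0001  0.0003] rows>= 0.8
```

```bash
cat >> h.py <<'E'
def lean(t,R0=None): return Ro.from_rotvec(-np.radians(t)*X)*rot(0)   # top of tool to fixture +y
E
python3 - <<'E'
from h import *
p=pose()
P=NEST+X*-.0275+Y*.01; P[2]=.17
go(P,lean(35).as_euler("xyz",degrees=True))
print(lean(35).as_euler("xyz",degrees=True))
E
```

```text
row [-0.0159 -0.0264 -0.089 ] [-0.2801  0.6064 -0.088 ] rows>= 3.6
[ 180.    -35.   -102.65]
```

Emit:
carry_out:
  rows:
    - [0, -0.012, -0.04, 0, 0, 0]
    - [-0.016, -0.026, -0.089, -0.14, 0.15, -0.04]
    - [-0.016, -0.026, -0.089, -0.21, 0.3, -0.06]
    - [-0.016, -0.026, -0.089, -0.28, 0.45, -0.088]
    - [-0.016, -0.026, -0.089, -0.28, 0.606, -0.088]
    - [-0.016, -0.026, -0.089, -0.28, 0.606, -0.088]
    - [-0.016, -0.026, -0.089, -0.28, 0.606, -0.088]

```text
clock: 14.15
tool_pos: [0.4124, 0.24, 0.169]
orientation: [179.9, -34.9, -102.5]
force: [0.1, -0.4, -2.6]
opening: 0.0045
gripper_force: 30.0
```

```bash
python3 - <<'E'
from h import *
p=pose();print(p[0],inN(p[0]),p[2]["orientation"],p[2]["joint_pos"].round(1),p[2]["force"].round(1))
E
```

```text
[0.41241015 0.24003309 0.16900469] [-0.02910923  0.01032243  0.13700469] [ 179.85812565  -34.86933215 -102.47022992] [ 61.5  23.4 -16.1   9.  -84.4 -77.6] [ 0.1 -0.4 -2.6]
```

```bash
python3 - <<'E'
from h import *
go([.531,0,.20],rot(0).as_euler("xyz",degrees=True))
E
```

```text
row [ 0.189  -0.1679  0.0935] [ 0.0014 -0.6086  0.0023] rows>= 4.3
```

Emit:
carry_out:
  rows:
    - [0.034, 0, -0.049, 0, 0, 0]
    - [0.07, -0.02, -0.03, 0, -0.18, 0]
    - [0.11, -0.07, 0.02, 0, -0.36, 0]
    - [0.15, -0.12, 0.06, 0, -0.54, 0]
    - [0.189, -0.168, 0.0935, 0, -0.608, 0]
    - [0.189, -0.168, 0.0935, 0, -0.608, 0]
    - [0.189, -0.168, 0.0935, 0, -0.608, 0]

```text
clock: 15.02
tool_pos: [0.5308, -0.0036, 0.2027]
orientation: [-179.9, -0.0, -102.8]
force: [-0.7, -0.2, -2.6]
opening: 0.0048
gripper_force: 30.0
```

```bash
python3 - <<'E'
from h import *
print(pose()[0]);go([.531,0,.016],rot(0).as_euler("xyz",degrees=True))
E
```

```text
[ 0.53084223 -0.00359518  0.20265952]
row [-0.0036  0.0011  0.1867] [-0.0025 -0.0002 -0.0031] rows>= 3.0
```

Emit:
carry_out:
  rows:
    - [0, 0, 0.06, 0, 0, -0.003]
    - [0, 0, 0.12, 0, 0, -0.003]
    - [0, 0, 0.165, 0, 0, -0.003]
    - [0, 0, 0.18, 0, 0, -0.003]
    - [0, 0, 0.185, 0, 0, -0.003]
    - [0, 0, 0.187, 0, 0, -0.003]
    - [0, 0, 0.187, 0, 0, -0.003]

```text
clock: 15.9
tool_pos: [0.532, -0.0007, 0.0147]
orientation: [-179.9, -0.1, -102.4]
force: [0.0, -1.3, -3.9]
opening: 0.0049
gripper_force: 30.0
```

Emit:
carry_out:
  rows:
    - [0, 0, 0, 0, 0, 0]
    - [0, 0, 0, 0, 0, 0]
    - [0, 0, 0, 0, 0, 0]
    - [0, 0, 0, 0, 0, 0]
    - [0, 0, -0.03, 0, 0, 0]
    - [0, 0, -0.06, 0, 0, 0]
    - [0, 0, -0.06, 0, 0, 0]
  grip: 1

```text
clock: 16.77
tool_pos: [0.5328, -0.0005, 0.0755]
orientation: [-179.8, -0.0, -102.4]
force: [0.2, 1.4, -0.6]
opening: 0.0692
gripper_force: 0.0
```

```bash
python3 - <<'E'
from h import *
p=pose(); print(p[0],p[2]["orientation"],p[2]["opening"])
B=np.array([.532,-.0007,0])+Y*.008
for z in (.07,.018):
    B[2]=z; go(B,lean(40).as_euler("xyz",degrees=True))
E
```

```text
[ 5.32800605e-01 -4.57969541e-04  7.55163694e-02] [-1.79831162e+02 -4.78244328e-02 -1.02397296e+02] 0.06916559599374693
row [-0.0076  0.0007  0.0055] [-0.0044  0.6973  0.0032] rows>= 3.7
row [-0.0076  0.0009  0.0575] [-0.0044  0.6973  0.0032] rows>= 3.7
```

Emit:
carry_out:
  rows:
    - [-0.008, 0, 0.005, 0, 0.18, 0.003]
    - [-0.008, 0, 0.005, 0, 0.36, 0.003]
    - [-0.008, 0, 0.005, 0, 0.54, 0.003]
    - [-0.008, 0, 0.005, 0, 0.698, 0.003]
    - [-0.008, 0, 0.03, 0, 0.698, 0.003]
    - [-0.008, 0, 0.05, 0, 0.698, 0.003]
    - [-0.008, 0, 0.0565, 0, 0.698, 0.003]
    - [-0.008, 0, 0.0565, 0, 0.698, 0.003]

```text
clock: 17.77
tool_pos: [0.5327, 0.0062, 0.0168]
orientation: [180.0, -40.2, -102.6]
force: [0.1, -0.2, -0.1]
opening: 0.0875
gripper_force: 0.0
```

Emit:
carry_out:
  rows:
    - [0, 0, 0, 0, 0, 0]
    - [0, 0, 0, 0, 0, 0]
    - [0, 0, 0, 0, 0, 0]
    - [0, 0, 0, 0, 0, 0]
    - [0, 0, 0, 0, 0, 0]
    - [0, 0, 0, 0, 0, 0]
    - [0, 0, 0, 0, 0, 0]
    - [0, 0, 0, 0, 0, 0]
  grip: -1

```text
clock: 18.77
tool_pos: [0.5327, 0.0068, 0.0167]
orientation: [180.0, -40.2, -102.6]
force: [0.0, -0.9, 0.2]
opening: 0.0135
gripper_force: 0.0
```

Emit:
carry_out:
  rows:
    - [0, 0, 0, 0, 0, 0]
    - [0, 0, 0, 0, 0, 0]
    - [0, 0, 0, 0, 0, 0]
    - [0, 0, 0, 0, 0, 0]

```text
clock: 19.27
tool_pos: [0.5328, 0.0068, 0.0167]
orientation: [-180.0, -40.2, -102.6]
force: [0.7, 0.2, -0.1]
opening: 0.005
gripper_force: 30.0
```

Emit:
carry_out:
  rows:
    - [0.032, 0, -0.038, 0, 0, 0]
    - [0.064, 0, -0.077, 0, 0, 0]
    - [0.096, 0, -0.115, 0, 0, 0]
    - [0.109, 0, -0.13, 0, 0, 0]
    - [0.109, 0, -0.13, 0, 0, 0]

```text
clock: 19.9
tool_pos: [0.5331, 0.0077, 0.187]
orientation: [-179.9, -40.0, -102.7]
force: [0.2, -0.0, -4.2]
opening: 0.0049
gripper_force: 30.0
```

```bash
python3 - <<'E'
from h import *
p=pose(); print(p[0],p[2]["orientation"],p[2]["opening"])
for z in (.16,.04,.002):
    B=NEST+X*(-.0275+.005)+Y*(.0077-.004); B[2]=.0287+z
    print(B.round(4)); go(B,lean(40.2).as_euler("xyz",degrees=True))
E
```

```text
[0.5330989  0.00770736 0.18704466] [-179.87792217  -39.99210526 -102.66886592] 0.004925221776059612
[0.4174 0.2321 0.1887]
row [-0.1472  0.1618 -0.126 ] [-0.0019  0.0036 -0.0003] rows>= 4.0
[0.4174 0.2321 0.0687]
row [-0.2244  0.162  -0.0341] [-0.0019  0.0036 -0.0003] rows>= 4.5
[0.4174 0.2321 0.0307]
row [-0.2488  0.1621 -0.005 ] [-0.0019  0.0036 -0.0003] rows>= 4.8
```

Emit:
carry_out:
  rows:
    - [-0.035, 0.04, -0.03, 0, 0, 0]
    - [-0.07, 0.08, -0.06, 0, 0, 0]
    - [-0.11, 0.12, -0.093, 0, 0, 0]
    - [-0.147, 0.162, -0.126, 0, 0.004, 0]
    - [-0.147, 0.162, -0.126, 0, 0.004, 0]
    - [-0.147, 0.162, -0.126, 0, 0.004, 0]
    - [-0.147, 0.162, -0.126, 0, 0.004, 0]

```text
clock: 20.78
tool_pos: [0.4169, 0.2302, 0.1872]
orientation: [180.0, -40.5, -102.6]
force: [-0.2, 0.0, -3.2]
opening: 0.0047
gripper_force: 30.0
```

```bash
python3 - <<'E'
from h import *
p=pose(); print(p[0],p[2]["orientation"],p[2]["joint_pos"].round(1))
for z in (.04,.003):
    B=NEST+X*(-.0275+.005)+Y*(.0077-.004); B[2]=.0287+z
    go(B,lean(40.2).as_euler("xyz",degrees=True))
w=viewer.snapshot("wrist")[:,:,::-1];t=viewer.snapshot("top")[:,:,::-1]
cv2.imwrite("pics/h1.png",np.hstack([cv2.resize(w,(480,360)),cv2.resize(t[120:270,130:263],(320,360))]))
E
```

```text
[0.41690929 0.23019984 0.18719115] [ 179.95719697  -40.48351825 -102.62697544] [ 61.4  25.4 -14.   10.2 -90.  -77.7]
row [-0.0784 -0.0001  0.0888] [ 0.0005 -0.0049  0.0003] rows>= 1.9
row [-0.1025 -0.0002  0.117 ] [ 0.0005 -0.0049  0.0003] rows>= 2.5
```

View pics/h1.png

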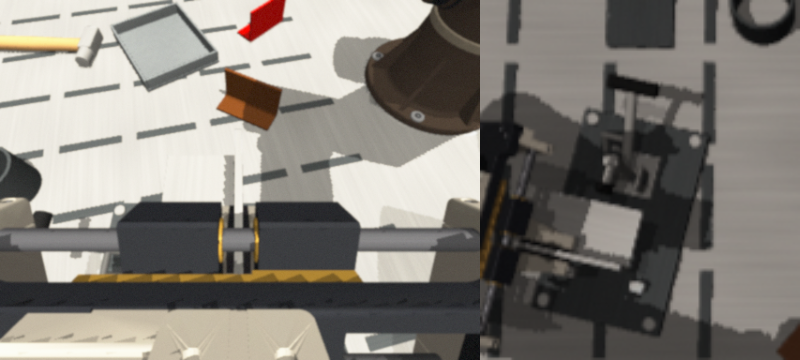

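The angle hangs over the nest at about (580,240) in the right half. The gripper leans to +y, the -y lug shows at (637,287), and the clamp's arm and handle (615,160) stand open and clear. Next I descend.

Emit:
carry_out:
  rows:
    - [-0.026, 0, 0.03, 0, -0.005, 0]
    - [-0.052, 0, 0.06, 0, -0.005, 0]
    - [-0.078, 0, 0.089, 0, -0.005, 0]
    - [-0.078, 0, 0.089, 0, -0.005, 0]
    - [-0.09, 0, 0.102, 0, -0.005, 0]
    - [-0.1, 0, 0.114, 0, -0.005, 0]
    - [-0.1, 0, 0.114, 0, -0.005, 0]
    - [-0.1, 0, 0.114, 0, -0.005, 0]

```text
clock: 21.88
tool_pos: [0.4176, 0.2339, 0.0366]
orientation: [-180.0, -40.1, -102.6]
force: [-0.5, 0.2, -3.3]
opening: 0.0048
gripper_force: 30.0
```

```bash
python3 - <<'E'
from h import *
p=pose(); print(p[0],inN(p[0]),p[2]["orientation"],p[2]["force"],p[2]["joint_pos"].round(1))
E
```

```text
[0.41762188 0.23394493 0.03661856] [-0.02269074  0.0055234   0.00461856] [-179.98074277  -40.08623617 -102.57932605] [-0.45017839  0.20336451 -3.32148127] [ 61.5  35.4 -20.3  10.6 -73.5 -80.7]
```

Emit:
carry_out:
  rows:
    - [-0.0025, 0, 0.003, 0, 0, 0]
    - [-0.004, 0, 0.0048, 0, 0, 0]
    - [-0.005, 0, 0.006, 0, 0, 0]
    - [-0.005, 0, 0.006, 0, 0, 0]

```text
clock: 22.38
tool_pos: [0.4174, 0.2337, 0.0287]
orientation: [-180.0, -40.1, -102.6]
force: [-0.8, 1.3, 0.4]
opening: 0.0047
gripper_force: 30.0
```

Emit:
carry_out:
  rows:
    - [0, 0.002, 0, 0, 0, 0]
    - [0, 0.004, 0, 0, 0, 0]
    - [0, 0.005, 0, 0, 0, 0]
    - [0, 0.005, 0, 0, 0, 0]

```text
clock: 22.88
tool_pos: [0.4128, 0.2347, 0.0287]
orientation: [-180.0, -40.1, -102.6]
force: [4.6, -1.9, 1.2]
opening: 0.0046
gripper_force: 30.0
```

Emit:
carry_out:
  rows:
    - [0, 0.001, 0, 0, 0, 0]
    - [0, 0.002, 0, 0, 0, 0]
    - [0, 0.002, 0, 0, 0, 0]

```text
clock: 23.25
tool_pos: [0.4127, 0.2348, 0.0287]
orientation: [-179.8, -40.1, -102.6]
force: [14.7, -6.9, -2.5]
opening: 0.0049
gripper_force: 30.0
```

Emit:
carry_out:
  rows:
    - [-0.0008, -0.001, -0.0006, 0, 0, 0]
    - [-0.0015, -0.001, -0.0013, 0, 0, 0]
    - [-0.0023, -0.001, -0.0019, 0, 0, 0]
    - [-0.0023, -0.001, -0.0019, 0, 0, 0]

```text
clock: 23.75
tool_pos: [0.4128, 0.2355, 0.0288]
orientation: [-180.0, -40.4, -102.6]
force: [11.3, -10.6, -1.8]
opening: 0.0048
gripper_force: 30.0
```

```bash
python3 - <<'E'
from h import *
p=pose(); f=p[2]["force"]; print(inN(p[0]),p[2]["orientation"],"F",f@X,f@Y,f[2],p[2]["moment"])
E
```

```text
[-0.02769183  0.00600424 -0.00321944] [-179.95370473  -40.35294629 -102.6224005 ] F 13.335866847643757 -7.849829504718542 -1.7773455188137746 [-0.60887016 -3.66310492  3.02331128]
```

Emit:
carry_out:
  rows:
    - [0, -0.0008, 0, 0, 0, 0]
    - [-0.0008, -0.0008, -0.0006, 0, 0, 0]
    - [-0.0015, -0.0008, -0.0013, 0, 0, 0]
    - [-0.0015, -0.0008, -0.0013, 0, 0, 0]

```text
clock: 24.25
tool_pos: [0.4135, 0.2379, 0.0288]
orientation: [-180.0, -40.3, -102.6]
force: [6.8, -7.5, -0.1]
opening: 0.005
gripper_force: 30.0
```

```bash
python3 - <<'E'
from h import *
p=pose(); f=p[2]["force"]; print(inN(p[0]),p[2]["orientation"],"F",f@X,f@Y,f[2],p[2]["moment"])
E
```

```text
[-0.02759718  0.00845948 -0.00324186] [-179.99838676  -40.29355488 -102.61945124] F 8.290110111318949 -5.782773797683781 -0.09446806483855669 [ 0.09121208 -2.20750085  1.70916477]
```

Emit:
carry_out:
  rows:
    - [-0.0008, -0.0004, -0.0006, 0, 0, 0]
    - [-0.0015, -0.0004, -0.0013, 0, 0, 0]
    - [-0.0015, -0.0004, -0.0013, 0, 0, 0]

```text
clock: 24.62
tool_pos: [0.4135, 0.2381, 0.0289]
orientation: [179.9, -40.5, -102.6]
force: [5.7, -12.4, -0.5]
opening: 0.0052
gripper_force: 30.0
```

```bash
python3 - <<'E'
from h import *
p=pose(); f=p[2]["force"]; print(inN(p[0]),p[2]["orientation"],"F",f@X,f@Y,f[2],p[2]["moment"])
E
```

```text
[-0.02762823  0.00864884 -0.00314939] [ 179.92770874  -40.4791719  -102.62772777] F 8.235473528001197 -10.87474556926106 -0.46856986169258297 [-0.91668108 -2.06201643  1.79607981]
```

Emit:
carry_out:
  rows:
    - [0, 0, 0, 0, 0, 0]
    - [0, 0, 0, 0, 0, 0]
    - [0, 0, 0, 0, 0, 0]
    - [0, 0, 0, 0, 0, 0]
    - [0, 0, 0, 0, 0, 0]
    - [0, 0, 0, 0, 0, 0]
  grip: 1

```text
clock: 25.38
tool_pos: [0.4142, 0.2416, 0.0285]
orientation: [180.0, -40.1, -102.6]
force: [0.8, 0.0, -0.9]
opening: 0.0596
gripper_force: 0.0
```

```bash
python3 - <<'E'
from h import *
p=pose(); f=p[2]["force"]; print(inN(p[0]),p[2]["orientation"],"F",f@X,f@Y,f[2],p[2]["opening"])
E
```

```text
[-0.02769974  0.01226553 -0.00353005] [ 179.99949204  -40.09680161 -102.57467751] F 0.8099751142078023 0.22400259017704674 -0.8868868375300676 0.059567960254732016
```

Emit:
carry_out:
  rows:
    - [0, 0, 0, 0, 0, 0]
    - [0, 0, -0.005, 0, 0, 0]
    - [0, 0, -0.03, 0, 0, 0]
    - [0, 0, -0.07, 0, 0, 0]
    - [0, 0, -0.12, 0, 0, 0]
    - [0, 0, -0.15, 0, 0, 0]
    - [0, 0, -0.15, 0, 0, 0]

```text
clock: 26.25
tool_pos: [0.4361, 0.3379, 0.1447]
orientation: [-179.9, -39.9, -102.6]
force: [-0.9, -0.6, -0.7]
opening: 0.0876
gripper_force: 0.0
```

```bash
python3 - <<'E'
from h import *
p=pose(); print(p[0],inN(p[0]),p[2]["joint_pos"].round(1))
w=viewer.snapshot("wrist")[:,:,::-1];t=viewer.snapshot("top")[:,:,::-1];s=viewer.snapshot("scene")[:,:,::-1]
cv2.imwrite("pics/h2.png",np.hstack([cv2.resize(s[130:220,230:340],(440,360)),cv2.resize(t[150:270,145:265],(360,360))]))
R=rot(0).as_euler("xyz",degrees=True)
B=NEST+X*.05+Y*.08; B[2]=.27; go(B,R)
B=NEST+X*.21; B[2]=.22; go(B,R)
E
```

```text
[0.43606721 0.33792553 0.14468592] [-0.02746436  0.11101941  0.11268592] [ 64.2  34.8  -2.4   8.5 -91.8 -79.5]
row [ 0.1037 -0.078  -0.0793] [ 4.000e-04 -7.012e-01  1.100e-03] rows>= 3.8
row [ 0.1327 -0.2379  0.0105] [ 4.000e-04 -7.012e-01  1.100e-03] rows>= 4.4
```

View pics/h2.png

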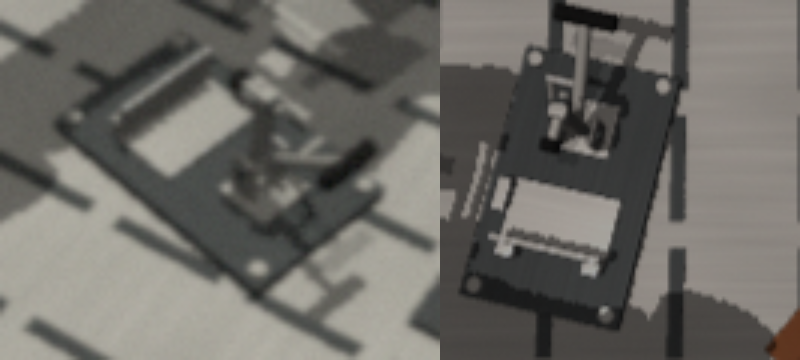

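The top view (right half) shows the angle lying with its short leg against both lugs, at (503,248) and (591,268). Its left end is at the end stop (500,193) and the long leg's far edge runs from (511,178) to (621,200). The clamp is still open. A quick check follows.

```bash
python3 - <<'E'
from h import *
f=lambda u:np.array([[145+(a-440)/3,150+b/3] for a,b in u])
for q in onz("top",f([[511,178],[621,200]]),.017): print(inN(q).round(4))
for q in onz("top",f([[503,248],[591,268]]),.030): print("lug",inN(q).round(4))
E
```

```text
[ 0.0263  0.0542 -0.015 ]
[ 0.0288 -0.0498 -0.015 ]
lug [-0.0373  0.0409 -0.002 ]
lug [-0.0372 -0.0409 -0.002 ]
```

Emit:
carry_out:
  rows:
    - [0.03, 0, -0.036, 0, 0, 0]
    - [0.075, -0.04, -0.075, 0, -0.18, 0]
    - [0.104, -0.078, -0.079, 0, -0.36, 0]
    - [0.115, -0.13, -0.05, 0, -0.54, 0]
    - [0.125, -0.18, -0.02, 0, -0.7, 0]
    - [0.133, -0.238, 0.01, 0, -0.7, 0]
    - [0.133, -0.238, 0.01, 0, -0.7, 0]
    - [0.133, -0.238, 0.01, 0, -0.7, 0]
  grip: -1

```text
clock: 27.4
tool_pos: [0.6435, 0.1775, 0.2199]
orientation: [179.9, -0.1, -102.7]
force: [0.8, 0.7, 0.8]
opening: 0.0136
gripper_force: 0.0
```

```bash
python3 - <<'E'
from h import *
p=pose(); print(p[0],inN(p[0]),p[2]["joint_pos"].round(1),p[2]["opening"])
R=rot(0).as_euler("xyz",degrees=True)
B=NEST+X*.21; B[2]=.102; go(B,R)
E
```

```text
[0.6434723  0.17745393 0.21991056] [ 2.10048624e-01 -1.36269545e-04  1.87910557e-01] [ 32.1  20.2  -0.8  -0.  -69.2 -44.8] 0.013611431536423694
row [-0.0003 -0.0002  0.1179] [ 0.0019 -0.0015 -0.0004] rows>= 1.9
```

Emit:
carry_out:
  rows:
    - [0, 0, 0.05, 0, 0, 0]
    - [0, 0, 0.095, 0, 0, 0]
    - [0, 0, 0.115, 0, 0, 0]
    - [0, 0, 0.117, 0, 0, 0]
    - [0, 0, 0.117, 0, 0, 0]

```text
clock: 28.02
tool_pos: [0.6442, 0.1796, 0.1054]
orientation: [-179.9, 0.0, -102.5]
force: [0.2, 0.6, 1.2]
opening: 0.0002
gripper_force: 0.0
```

Emit:
carry_out:
  rows:
    - [0, 0.008, 0, 0, 0, 0]
    - [0, 0.016, 0, 0, 0, 0]
    - [0, 0.024, -0.002, 0, 0, 0]
    - [0, 0.03, -0.005, 0, 0, 0]
    - [0, 0.03, -0.005, 0, 0, 0]

```text
clock: 28.65
tool_pos: [0.6197, 0.1844, 0.1136]
orientation: [-179.4, 0.2, -102.5]
force: [14.3, -10.4, 5.5]
opening: 0.0005
gripper_force: 8.2
```

Emit:
carry_out:
  rows:
    - [0, 0.008, -0.003, 0, 0, 0]
    - [0, 0.016, -0.006, 0, 0, 0]
    - [0, 0.024, -0.01, 0, 0, 0]
    - [0, 0.032, -0.013, 0, 0, 0]
    - [0, 0.032, -0.013, 0, 0, 0]

```text
clock: 29.28
tool_pos: [0.5886, 0.1935, 0.1277]
orientation: [-179.3, 0.4, -102.5]
force: [9.6, -2.0, 11.6]
opening: 0.0007
gripper_force: 5.8
```

```bash
python3 - <<'E'
from h import *
p=pose(); f=p[2]["force"]; print(inN(p[0]),p[2]["orientation"],"F",f@X,f@Y,f[2])
E
```

```text
[0.15299648 0.00352846 0.09572455] [-179.34404554    0.41368993 -102.48325969] F 9.77577859573618 0.161389432404274 11.629127982927102
```

Emit:
carry_out:
  rows:
    - [0, 0.008, -0.003, 0, 0, 0]
    - [0, 0.016, -0.005, 0, 0, 0]
    - [0, 0.024, -0.007, 0, 0, 0]
    - [0, 0.032, -0.008, 0, 0, 0]
    - [0, 0.037, -0.008, 0, 0, 0]
    - [0, 0.037, -0.008, 0, 0, 0]

```text
clock: 30.02
tool_pos: [0.5461, 0.1997, 0.1295]
orientation: [179.9, -0.1, -102.6]
force: [0.1, 0.1, 0.0]
opening: 0.0003
gripper_force: 0.0
```

```bash
python3 - <<'E'
from h import *
p=pose(); f=p[2]["force"]; print(inN(p[0]),"F",f@X,f@Y,f[2])
E
```

```text
[0.11012087 0.00025931 0.097514  ] F 0.10904890345446099 0.15594565898074575 0.04312485436914572
```

Emit:
carry_out:
  rows:
    - [0, -0.03, 0, 0, 0, 0]
    - [0, -0.06, -0.03, 0, 0, 0]
    - [0, -0.1, -0.07, 0, 0, 0]
    - [0, -0.15, -0.1, 0, 0, 0]
    - [0, -0.2, -0.1, 0, 0, 0]
    - [0, -0.22, -0.1, 0, 0, 0]
    - [0, -0.22, -0.1, 0, 0, 0]

```text
clock: 30.9
tool_pos: [0.7625, 0.1511, 0.2274]
orientation: [179.8, -0.1, -102.7]
force: [-0.1, -0.1, -0.1]
opening: 0.0005
gripper_force: 0.0
```

```bash
python3 - <<'E'
from h import *
t=viewer.snapshot("top")[:,:,::-1];s=viewer.snapshot("scene")[:,:,::-1]
cv2.imwrite("pics/h3.png",np.hstack([cv2.resize(s[130:220,230:340],(440,360),interpolation=2),cv2.resize(t[150:270,145:265],(360,360),interpolation=2)]))
E
```

```text
(no output)
```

View pics/h3.png

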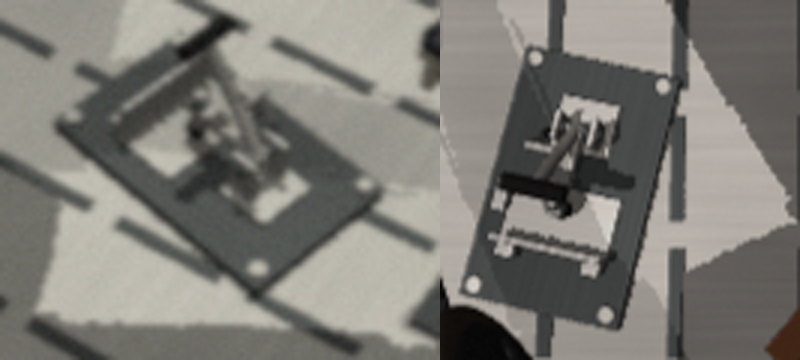

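The clamp is over, with the handle bar at (533,186) in the right half and the pad on the long leg. The short leg still lies against both lugs, at (503,248) and (591,268), unmoved since the last view.

```bash
python3 -c "
from plant import workorder
print(workorder.close_job())"
```

```text
the job is handed in; nothing more can be done
None
```

The job is handed in at about 31 s with the angle against both lugs and the end stop and the clamp thrown shut on its long leg; the pipe, plate and hammer were never touched, and neither the 2 mm fit nor the pad force was measured directly.

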